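Open the wide hardware case on the leather bench

TASK

Open the wide rivet case: press down the release tab at its front with a fingertip so that the lid springs up, then push the lid all the way back until it rests fully open against its stop. Keep the case standing where it is, leave the narrow case shut, and do not pick up, knock or shift anything else on the bench.

Things in the scene. Friction and masses are not known exactly. Their poses are not given: they have to be found in the camera images.
- wide_case: the wide hardware case, the one to open: grey painted steel tray, 130 mm deep (its x), 180 mm wide (its y), 55 mm high, with an 8 mm thick flat aluminium lid on top (closed top at 63 mm). Loose on the table but heavy (1.5 kg, about 1.65 kg with lid and fittings). Origin at the centre of its underside; its x axis points from the front (the tab side, turned towards the robot, give or take 0.4 rad) to the hinge, its z up
- wide_tab_pad (a point): the place to press on the wide case's release tab: centre of the upper face of a steel tongue 26 mm wide that sticks out of the middle of the case's front. As built it is at x = -100, y = 0, z = 42.5 mm in the case's frame; the tongue reaches 12 mm farther out. Behind it, 20 to 27 mm nearer the case, stands a small steel hook, up to 66 mm above the table, that holds down a lip on the lid's front edge. The point moves with the tab
- wide_tab (a joint): the wide case's release tab, rad: 0 at rest, 0.35 fully pressed. Pressing the tongue down tips the hook away from the lid (about 8 mm down at the pad for the full travel); the lid is let go at about 0.15. Needs about 2.5 N to start and 5.5 N at full travel; it springs back by itself when let go
- wide_lid (a joint): the wide case's lid angle, rad: 0 shut and latched, 1.9 fully open (leaning back on its stop, 19 degrees past upright). Its hinge runs along the top of the case's rear edge. When unlatched, a sprung pin lifts it within half a second to about 0.45, where it stays; from there it opens freely under a light push of 1 to 3 N at its front edge, falls back to 0.45 if let go before upright, and drops gently on to its stop once past about 1.6
- wide_lid_edge (a point): middle of the front (free) edge of the wide case's lid, on its underside, 131 mm from the hinge line; a lip 20 mm wide sticks out 7 mm beyond it. Moves with the lid: shut it is at x = -66, z = 55 mm in the case's frame, at 0.45 rad about 57 mm higher
- wide_hinge (a point): middle of the wide case's hinge line, at x = +65, y = 0, z = 55 mm in the case's frame; the line runs along the case's y axis
- narrow_case: the narrow hardware case, to be left shut: the same as the wide one in make, depth, height, tab and lid, but only 110 mm wide. It stands on the other side; which case is left and which right changes. Same origin and axes
- narrow_lid (a joint): the narrow case's lid angle, rad: 0 shut and latched; same mechanism
- setter: loose steel snap setter, an upright rod 105 mm tall, 18 mm wide at the foot; bystander between the cases; origin at the centre of its underside
- slicker: loose turned wooden edge slicker, 70 mm tall, 36 mm wide, upright; bystander between the cases, farther from the robot; origin at the centre of its underside
- glue_bottle: loose amber bottle, 56 mm wide, 120 mm tall; bystander outside the cases; origin at the centre of its underside
- spool: loose dark wooden spool, 52 mm wide, 58 mm tall, upright; bystander outside the cases; origin at the centre of its underside
- anvil_ring: loose flat dark steel ring, 60 mm across, 20 mm high; bystander outside the cases; origin at the centre of its underside
- mallet: loose mallet lying beyond the cases, white head 80 x 44 mm, wooden handle 190 mm; origin under the head's centre
- awl: loose awl lying beyond the cases, 145 mm long, 18 mm thick; origin under the handle's front end
Not all that is in view belongs to the job. Leave any orange or turquoise look-alike of the wide_case alone.

How it is judged:
By the outcome, as a careful person would: the job done as asked, in the order asked, and still so for the second after the job is handed in, with the robot touching nothing.
It also fails if it takes over 48 s, if anything falls off the work surface, if the arm or the gripper's body presses on something with over 40 N, if the wrist force passes 120 N, or if a joint passes its speed limit or range.

ROBOT

A 6-joint arm with a two-finger parallel gripper is mounted at the origin on the work surface. World frame = base frame: x ahead of the robot, y to its left, z up, the work surface at z = 0. Lengths are in m, angles in degrees, forces in N, time in s.
With the tool pointing down it reaches from about 0.275 to 0.75 m from the base axis. Payload 10.2 kg.
Tool frame: the origin (TCP) lies at the very end of the fingers, on their centre line; the grasp point (between the pads) lies 19 mm behind it (pinch_z is the z of the grasp point in the tool frame, in m); z points along the fingers, y is the direction in which the jaws open and shut (so a half turn about z gives the same grasp; the last joint's range is limited). The gripper opens to 85 mm and grips with 20 to 120 N. Pads are 22 mm wide; open, the fingers measure 114 mm over their backs; the gripper's body (76 mm by 85 mm) begins 54 mm behind the grasp point. The pads swing forward as they close: fully open they stand 13 mm farther back than shut.
Start: joints at [58.132, 17.928, 85.812, -0, 76.261, -12.8], TCP at [0.172, 0.496, 0.231] pointing down, gripper open.
Joint ranges: [-168.41, 168.41], [-55.51, 124.54], [10.69, 146.95], [-70.63, 250.63], [1, 178], [-165.06, 165.06]. Speed limits (degrees/s): [136.94, 136.94, 172.46, 180, 180, 180].

INTERFACE

Orientations are given as [roll, pitch, yaw] about the fixed x, y, z axes, in that order (R = Rz(yaw) Ry(pitch) Rx(roll)).
In Python, from workcell import observe, capture, get_calibration, hand_in, pinch_z gives the robot as it stands.
- The arm moves only by the tool drive_tool, never from a script. Its arguments are lists of equal length, an entry for each row: "slide": the shift along the world's x, y, z in m, a list of three; "spin": the turn about the world's z in degrees; "hand": the opening, from -1 (shut) to 1 (fully open). In form: {"slide": [[x, y, z], ...], "spin": [spin, ...], "hand": [hand, ...]}. A call has exactly 5 rows; each row is the pose to reach, as a shift and turn from the pose measured when the call began; what a row does not reach only later rows make up. A row lasts 1/8 s, in which the tool goes at most 62.5 mm and 10.7 degrees, less where a joint would pass 70% of its speed; a pose out of reach is approached as far as the arm can. A call with a gripper value outside its range is refused whole. The fingers move at their own pace and stop on an object; the grip force is fixed at half the most. Time passes only in rows, so rows that repeat a pose let the fingers close, or fill a call up. It gives the time, the measured TCP pose, the force and the opening at its end, in the units of the state.
- observe(): the state, without advancing time (a new reading comes with each control period).
- capture(name): name is "scene" or "top" or "wrist"; returns the picture (480x640x3 uint8, red, green, blue); there is no depth.
- get_calibration(name): a dict with "vfov" (degrees; the focal length in pixels is half the picture's height over the tangent of half this angle, whatever the lens; pixels are square), "cx", "cy" (the principal point, pixels), "k1" (the pictures are not rectified: a ray, as slopes to the right and down, at radius r is drawn at 1 + k1 r^2 times it, then the intrinsics apply), "position" and "orientation" of the camera in the world; the wrist camera has in their place "tool_from_camera" (4x4, takes a point from camera to tool coordinates, whose origin is the TCP and whose axes are the flange's). Camera axes: x right, y down, z forward; pixel columns grow to the right and rows downward; lengths in m; the calibration is good to about 2 mm. A picture is of the moment at which its call begins: read the wrist's pose just before it. get_calibration takes no time and is no camera call.
- hand_in(): hands the job in, once; it reports no verdict.
The state is a dict: "time_s": time; "joint_pos": joint angles; "qvel": joint speeds; "joint_torque": joint torques, N m; "tcp_pos": TCP position; "ee_rot": TCP orientation; "ft_force": force on the tool from outside, world axes, zero at the start; "wrist_torque": the same for the moment, N m; "finger_gap": opening from 0.0 (shut) to 1.0 (fully open).
Only numpy, scipy, OpenCV 4.12 (cv2) and the standard library are available. Lean on these libraries where they do the work, as an engineer would, in place of code of your own. Each camera call takes 0.05 s, during which the arm holds its last target.

## Working session

There is one attempt and no reset: what is moved stays moved. The work goes in short steps, Python scripts to look and compute and a tool call to move; the robot and the scene stay as the last step left them, time stands still between calls to the robot, and variables do not carry over. Pictures are saved under pics/ and viewed, and the job is handed in when it is done.

Besides the shell and the picture viewer there is one more tool, called after "Request:" as name(argument=value, ...), one argument or row to a line, values as JSON. drive_tool: Moves the arm, as the interface text tells. Its arguments: {"type":"object","properties":{"slide":{"type":"array"},"spin":{"type":"array"},"hand":{"type":"array"}},"required":["slide","spin","hand"]}

```bash
mkdir -p pics; ls; python3 - <<'E'
from workcell import *
import cv2,json
s=observe();print(s)
for n in("scene","top"):
    cv2.imwrite(f"pics/{n}0.png",capture(n)[:,:,::-1]);print(n,get_calibration(n))
print(get_calibration("wrist"),pinch_z)
E
```

```text
pics
{'time_s': 0.0, 'joint_pos': array([ 5.81319920e+01,  1.79581750e+01,  8.58550831e+01, -3.06337683e-03,
        7.62608918e+01, -1.28001184e+01]), 'qvel': array([-0.02354854,  0.01805714,  0.01085316, -0.0889762 , -0.02860974,
       -0.05371229]), 'joint_torque': array([-6.36064324e-04, -4.12246764e+01, -2.59750164e+01, -2.02876859e-04,
        3.94647679e-03, -1.56751838e-05]), 'tcp_pos': array([0.1713928 , 0.49595203, 0.23073936]), 'ee_rot': array([-1.79927034e+02, -1.35270938e-02,  1.60932831e+02]), 'ft_force': array([-0.05161775,  0.73408859,  0.32805862]), 'wrist_torque': array([-0.01556038,  0.00398455,  0.00633924]), 'finger_gap': 1.0011318142514167}
scene {'vfov': 47.496979431046185, 'cx': 322.3807594799232, 'cy': 246.01296539745576, 'k1': -0.10436904686984512, 'position': array([1.23536146, 0.14619828, 1.0253119 ]), 'orientation': array([-142.25535121,   -0.46166707,  103.52431497])}
top {'vfov': 53.12174113733748, 'cx': 317.32933759911043, 'cy': 233.34216754710405, 'k1': -0.003915805220348573, 'position': array([0.39826024, 0.00832686, 1.26543409]), 'orientation': array([-1.74318821e+02,  2.37036498e-02, -9.06179087e+01])}
{'vfov': 62.63147683993495, 'cx': 319.5985349070613, 'cy': 235.51620216513146, 'k1': -0.02157938394287342, 'tool_from_camera': array([[ 1.77211771e-04, -9.58377425e-01, -2.85504257e-01,
         7.33584084e-02],
       [ 9.99999935e-01,  2.59468401e-04, -2.50283128e-04,
         5.91802169e-04],
       [ 3.13945033e-04, -2.85504194e-01,  9.58377408e-01,
        -1.42635078e-01],
       [ 0.00000000e+00,  0.00000000e+00,  0.00000000e+00,
         1.00000000e+00]])} -0.0187
```

View pics/scene0.png

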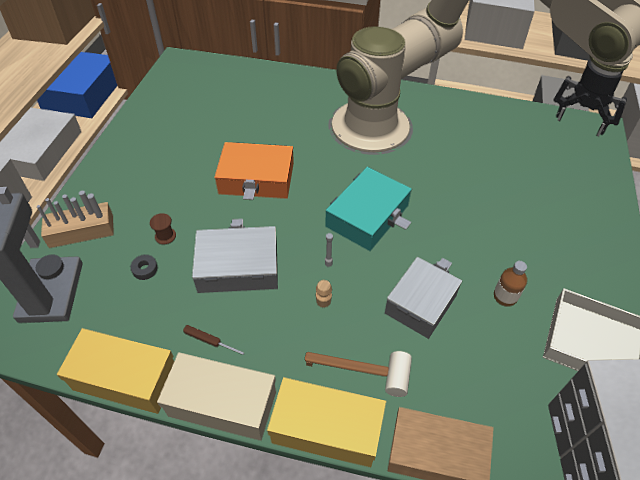

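View pics/top0.png

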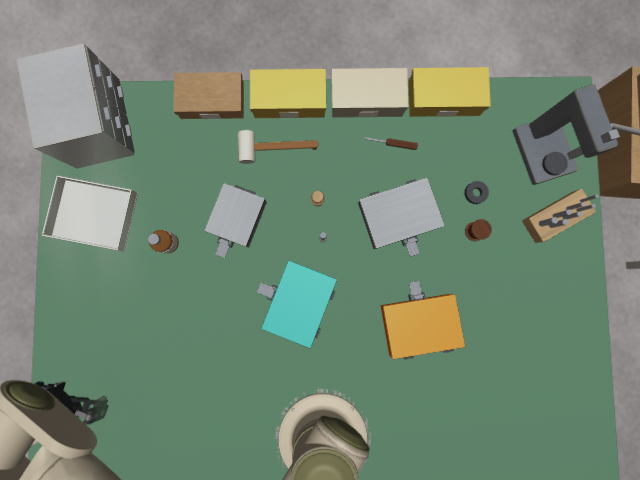

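The grey aluminium-lidded cases are at top-view (402,213) and (235,215). The one at (402,213) is about 75 px wide against about 45 px, so it's the wide case. The turquoise (299,304) and orange (424,326) ones are look-alikes to leave alone. I'll confirm with a crop.

```bash
python3 - <<'E'
import cv2
a=cv2.imread("pics/top0.png")[165:275,345:495];cv2.imwrite("pics/topcrop.png",cv2.resize(a,None,fx=5,fy=5,interpolation=cv2.INTER_CUBIC))
a=cv2.imread("pics/scene0.png")[210:300,180:340];cv2.imwrite("pics/scenecrop.png",cv2.resize(a,None,fx=5,fy=5,interpolation=cv2.INTER_CUBIC))
E
```

```text
(no output)
```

View pics/topcrop.png

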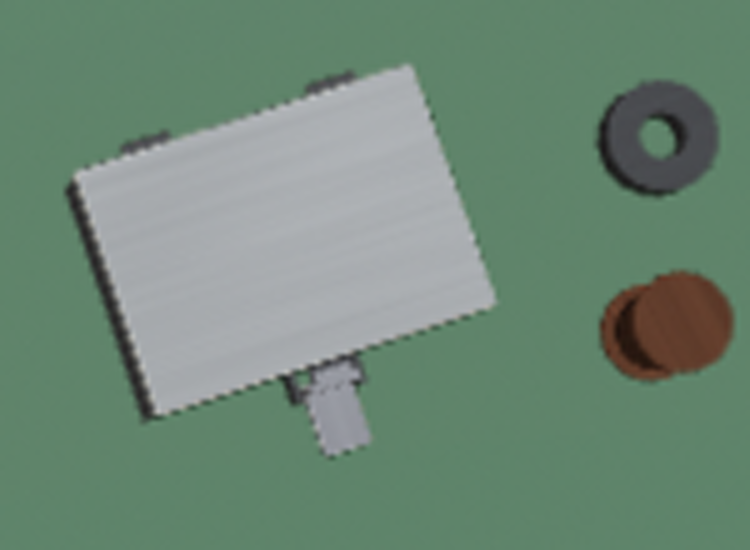

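View pics/scenecrop.png

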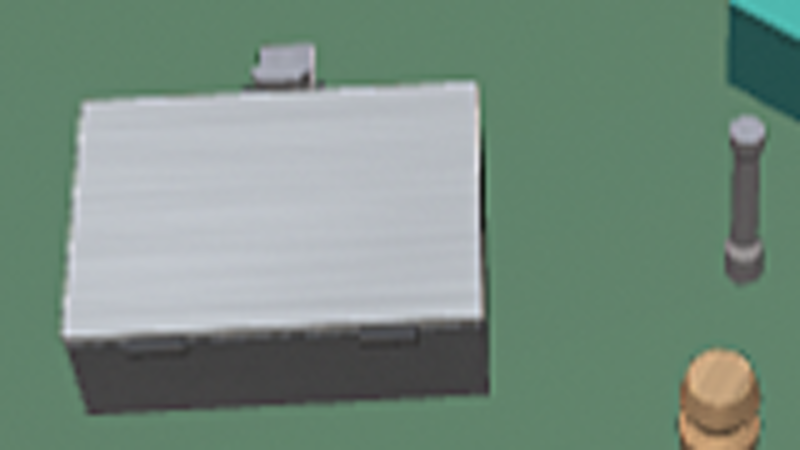

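The crops confirm it: plain grey lid, tab facing the robot (tongue end near crop (350,448)), lid corners at crop (75,173), (411,66), (495,302) and (155,415). Next I fit the pose.

```bash
cat > h.py <<'E'
import numpy as np,cv2
from workcell import *
from scipy.spatial.transform import Rotation as R
from scipy.optimize import least_squares
def K(c,h=480):
    f=h/2/np.tan(np.radians(c['vfov']/2)); return f
def proj(c,P,pos=None,Rm=None):
    if pos is None: pos=c['position'];Rm=R.from_euler('xyz',c['orientation'],degrees=True).as_matrix()
    q=(np.atleast_2d(P)-pos)@Rm; s=q[:,:2]/q[:,2:]; r2=(s**2).sum(1,keepdims=True)
    return s*(1+c['k1']*r2)*K(c)+[c['cx'],c['cy']]
def ray(c,uv,z):
    Rm=R.from_euler('xyz',c['orientation'],degrees=True).as_matrix()
    f=lambda p: (proj(c,[[p[0],p[1],z]])-uv).ravel()
    return least_squares(f,[.5,0]).x
def crop(u,v,x0,y0,k=5): return [(u+.5)/k-.5+x0,(v+.5)/k-.5+y0]
E
python3 - <<'E'
from h import *
t=get_calibration('top');s=get_calibration('scene')
tp=[crop(*p,345,165) for p in[(75,173),(411,66),(495,302),(155,415),(330,458),(371,438)]]
for p in tp[:4]: print(ray(t,p,.063))
L=np.array([[65,90,63],[65,-90,63],[-66,-90,63],[-66,90,63],[-112,13,42.5],[-112,-13,42.5]])/1e3
sp=[crop(*p,180,210) for p in[(63,338),(483,320),(477,84),(84,102)]] # rear-right, rear-left, front-left, front-right
Ls=L[[1,0,3,2]]
def W(q,P): 
    c,n=np.cos(q[2]),np.sin(q[2]); return P@np.array([[c,n,0],[-n,c,0],[0,0,1]])+[q[0],q[1],0]
for name,f in dict(top=lambda q:(proj(t,W(q,L))-tp).ravel(),scene=lambda q:(proj(s,W(q,Ls))-sp).ravel(),both=lambda q:np.r_[(proj(t,W(q,L))-tp).ravel(),(proj(s,W(q,Ls))-sp).ravel()]).items():
    r=least_squares(f,[.55,-.2,.2]);print(name,r.x,np.degrees(r.x[2]),r.fun.round(1))
q=r.x
for n,p in dict(pad=[-.1,0,.0425],hook=[-.077,0,.066],hinge=[.065,0,.055]).items():print(n,W(q,np.array([p])))
for n,p,z in[('orange_rear_l',(384,306),.063),('or_tabend',(415,283),.0425),('or tr',(457,296),.063),('spool',(481,230),.058),('setter',(323,236),.105),('teal',(336,277),.063),('slicker',(318,196),.07),('ring',(477,192),.02),('mallet tip',(317,145),.02),('awl',(385,142),.015)]:print(n,ray(t,p,z))
E
```

```text
[ 0.60368935 -0.10055128]
[ 0.65699972 -0.27277117]
[ 0.535571   -0.31109778]
[ 0.48033973 -0.13830485]
top [ 0.56995499 -0.20575628  0.3071184 ] 17.596587897935052 [-0.1 -0.4 -0.4 -0.8  0.2  0.5  0.6  0.2 -0.9 -0.2  0.5  0.6]
scene [ 0.56992205 -0.20526043  0.30264936] 17.340531141329546 [-0.1  0.1 -0.2 -0.3  0.1  0.1  0.2  0.2]
both [ 0.56992263 -0.2055619   0.30567517] 17.513897333158834 [-0.2 -0.4 -0.4 -0.8  0.1  0.6  0.5  0.2 -1.  -0.1  0.4  0.7 -0.1  0.2
 -0.3 -0.5 -0.1 -0.  -0.   0.3]
pad [[ 0.47455823 -0.23565561  0.0425    ]]
hook [[ 0.49649204 -0.22873406  0.066     ]]
hinge [[ 0.63190949 -0.18600099  0.055     ]]
orange_rear_l [ 0.33502524 -0.15584033]
or_tabend [ 0.39078609 -0.23860974]
or tr [ 0.35763149 -0.3378948 ]
spool [ 0.52239026 -0.40662158]
setter [ 0.5070675  -0.00613406]
teal [ 0.40794028 -0.0378561 ]
slicker [0.61179641 0.00482703]
ring [ 0.62688541 -0.41364148]
mallet tip [0.7579434  0.00583773]
awl [ 0.76562414 -0.17569992]
```

The pose fits within 1 px: origin (0.570, -0.206), yaw 17.5°, pad (0.4746, -0.2357). I'll press at about x = -110 mm in the case frame, at world (0.465, -0.239). The tool x axis will point away from the case (yaw 197.5, so spin +36.6). Now I move over at the current height with the gripper shut.

Request:
drive_tool(
  slide=[
    [0.02,-0.049,0],
    [0.039,-0.098,0],
    [0.059,-0.147,0],
    [0.078,-0.196,0],
    [0.098,-0.245,0],
  ],
  spin=[2.4,4.9,7.3,9.8,12.2],
  hand=[-1,-1,-1,-1,-1],
)

```text
time_s: 0.72
tcp_pos: [0.2695, 0.2494, 0.2307]
ee_rot: [-179.9, -0.0, 173.2]
ft_force: [1.2, 0.3, -0.1]
finger_gap: -0.004
```

Request:
drive_tool(
  slide=[
    [0.02,-0.049,0],
    [0.039,-0.098,0],
    [0.059,-0.147,0],
    [0.078,-0.196,0],
    [0.098,-0.245,0],
  ],
  spin=[2.4,4.9,7.3,9.8,12.2],
  hand=[-1,-1,-1,-1,-1],
)

```text
time_s: 1.35
tcp_pos: [0.3677, 0.0027, 0.2307]
ee_rot: [-179.9, -0.0, -174.5]
ft_force: [0.5, 1.1, 0.2]
finger_gap: -0.003
```

Request:
drive_tool(
  slide=[
    [0.021,-0.052,0],
    [0.042,-0.104,0],
    [0.063,-0.156,0],
    [0.084,-0.208,0],
    [0.097,-0.241,0],
  ],
  spin=[2.4,4.9,7.3,9.8,12],
  hand=[-1,-1,-1,-1,-1],
)

```text
time_s: 1.98
tcp_pos: [0.465, -0.2405, 0.23]
ee_rot: [-180.0, -0.0, -162.5]
ft_force: [0.8, 0.8, 0.9]
finger_gap: -0.002
```

Request:
drive_tool(
  slide=[
    [0,0,-0.03],
    [0,0,-0.06],
    [0,0,-0.09],
    [0,0,-0.12],
    [0,0,-0.14],
  ],
  spin=[0,0,0,0,0],
  hand=[-1,-1,-1,-1,-1],
)

```text
time_s: 2.6
tcp_pos: [0.4645, -0.2401, 0.0884]
ee_rot: [179.9, -0.1, -162.5]
ft_force: [0.1, -0.7, -0.5]
finger_gap: 0.0
```

```bash
python3 - <<'E'
from h import *
s=observe();print(s['time_s'],s['tcp_pos'],s['ee_rot'],s['ft_force'],s['joint_pos'])
a=capture('scene')[:,:,::-1];w=capture('wrist')[:,:,::-1]
cv2.imwrite('pics/w1.png',w);cv2.imwrite('pics/s1.png',cv2.resize(a[150:330,140:380],None,fx=3.3,fy=3.3,interpolation=cv2.INTER_CUBIC))
t=capture('top')[:,:,::-1];cv2.imwrite('pics/t1.png',cv2.resize(t[150:330,340:520],None,fx=3.3,fy=3.3,interpolation=cv2.INTER_CUBIC))
E
```

```text
2.6 [ 0.46450047 -0.24005138  0.08839529] [ 1.79920405e+02 -9.35729367e-02 -1.62508248e+02] [ 0.13837993 -0.69042324 -0.52536552] [-4.01631777e+01  2.68448405e+01  9.61559041e+01 -4.34276367e-02
  5.71165712e+01 -1.47631249e+02]
```

View pics/s1.png

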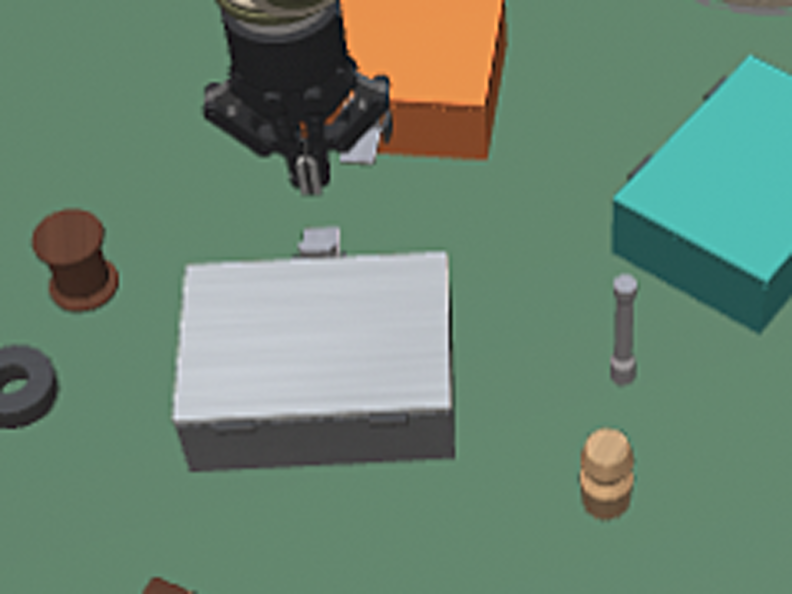

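View pics/w1.png

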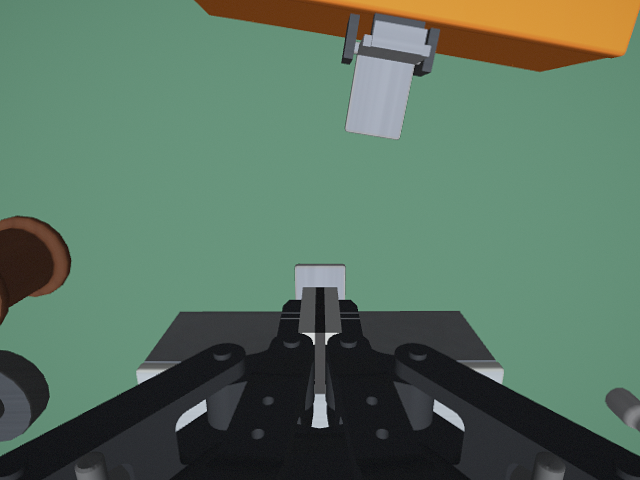

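The wrist view shows the shut tip centred on the tongue (both near column 320), with nothing else nearby. Descending onto the tab.

Request:
drive_tool(
  slide=[
    [0.001,0.001,-0.015],
    [0.001,0.001,-0.03],
    [0.001,0.001,-0.038],
    [0.001,0.001,-0.042],
    [0.001,0.001,-0.042],
  ],
  spin=[0,0,0,0,0],
  hand=[-1,-1,-1,-1,-1],
)

```text
time_s: 3.38
tcp_pos: [0.4656, -0.2392, 0.0474]
ee_rot: [179.9, -0.1, -162.5]
ft_force: [-0.4, -0.5, 0.0]
finger_gap: -0.002
```

Request:
drive_tool(
  slide=[
    [0,0,-0.002],
    [0,0,-0.004],
    [0,0,-0.006],
    [0,0,-0.008],
    [0,0,-0.008],
  ],
  spin=[0,0,0,0,0],
  hand=[-1,-1,-1,-1,-1],
)

```text
time_s: 4.0
tcp_pos: [0.4657, -0.2393, 0.0394]
ee_rot: [179.9, -0.1, -162.5]
ft_force: [-1.6, -0.4, 3.2]
finger_gap: -0.002
```

```bash
python3 - <<'E'
from h import *
s=observe();print(s['time_s'],s['tcp_pos'],s['ft_force'])
a=capture('scene')[:,:,::-1]
cv2.imwrite('pics/s2.png',cv2.resize(a[150:330,140:380],None,fx=3.3,fy=3.3,interpolation=cv2.INTER_CUBIC))
E
```

```text
4.0 [ 0.46565091 -0.23931309  0.03939888] [-1.61535977 -0.37674741  3.20296878]
```

View pics/s2.png

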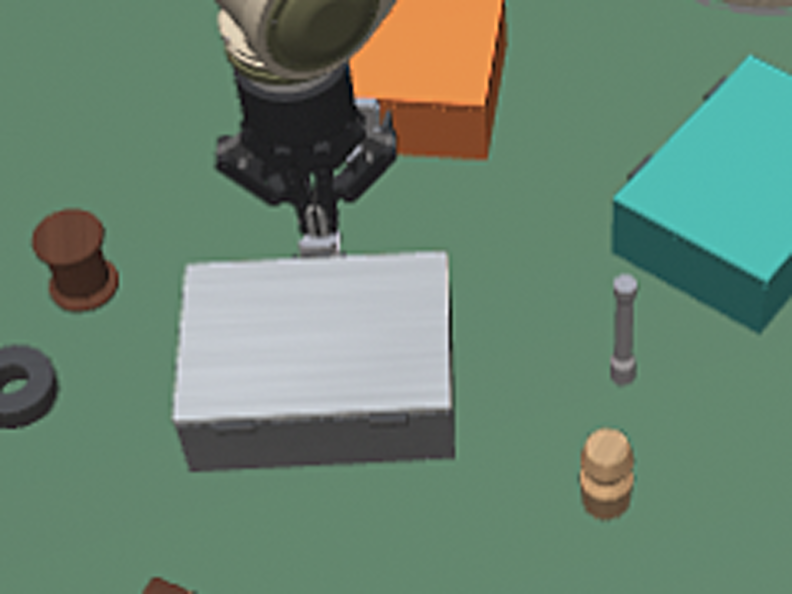

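The tip is on the tongue with 3.2 N, about 3 mm pressed, and the lid is still shut. I'll press a little further.

Request:
drive_tool(
  slide=[
    [0,0,-0.001],
    [0,0,-0.002],
    [0,0,-0.003],
    [0,0,-0.003],
    [0,0,-0.003],
  ],
  spin=[0,0,0,0,0],
  hand=[-1,-1,-1,-1,-1],
)

```text
time_s: 4.68
tcp_pos: [0.4658, -0.2393, 0.0365]
ee_rot: [179.9, -0.1, -162.5]
ft_force: [0.4, 0.7, 4.3]
finger_gap: 0.001
```

```bash
python3 - <<'E'
from h import *
s=observe();print(s['time_s'],s['tcp_pos'],s['ft_force'])
a=capture('scene')[:,:,::-1]
cv2.imwrite('pics/s3.png',cv2.resize(a[150:330,140:380],None,fx=3.3,fy=3.3,interpolation=cv2.INTER_CUBIC))
E
```

```text
4.675 [ 0.46578681 -0.23929068  0.03648797] [0.37077335 0.72622761 4.270228  ]
```

View pics/s3.png

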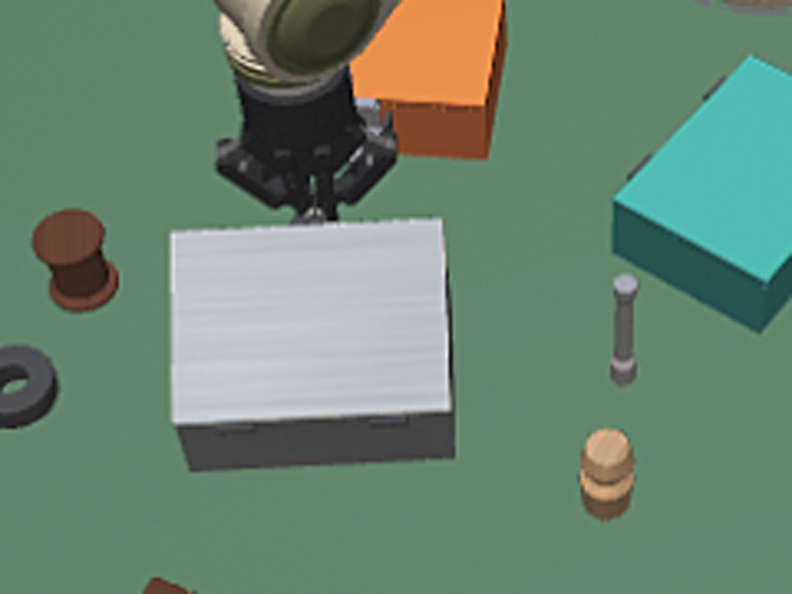

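The lid has sprung up: its front edge moved from crop row 255 to 220. Now I ease off the tab, back away slightly and rise for the push.

Request:
drive_tool(
  slide=[
    [-0.001,0,0.004],
    [-0.003,-0.001,0.008],
    [-0.005,-0.002,0.014],
    [-0.005,-0.002,0.03],
    [-0.005,-0.002,0.045],
  ],
  spin=[0,0,0,0,0],
  hand=[-1,-1,-1,-1,-1],
)

```text
time_s: 5.35
tcp_pos: [0.4609, -0.2414, 0.0828]
ee_rot: [180.0, -0.1, -162.5]
ft_force: [0.3, -0.2, -0.9]
finger_gap: 0.0
```

```bash
cat >> h.py <<'E'
q=np.array([.56992,-.20556,.30568])
def W(P,q=q):
    c,n=np.cos(q[2]),np.sin(q[2]); return np.atleast_2d(P)@np.array([[c,n,0],[-n,c,0],[0,0,1]])+[q[0],q[1],0]
def C(P,q=q):
    c,n=np.cos(q[2]),np.sin(q[2]); return (np.atleast_2d(P)-[q[0],q[1],0])@np.array([[c,-n,0],[n,c,0],[0,0,1]])
def lid(a,y,r=.131,h=.008): return [.065-r*np.cos(a)+h*np.sin(a),y,.055+r*np.sin(a)+h*np.cos(a)]
def shot(n):
    s=observe();print(s['time_s'],s['tcp_pos'],s['ft_force'],'case',C(s['tcp_pos']))
    a=capture('scene')[:,:,::-1]
    cv2.imwrite(f'pics/{n}.png',cv2.resize(a[130:330,120:390],None,fx=2.9,fy=2.9,interpolation=cv2.INTER_CUBIC))
E
python3 - <<'E'
from h import *
shot('s4'); s=get_calibration('scene')
for a in(.4,.45,.5): print(a,(proj(s,W([lid(a,.09),lid(a,-.09)]))-[120,130])*2.9)
E
```

```text
5.35 [ 0.46086764 -0.24141939  0.08283014] [ 0.25869769 -0.15241871 -0.89523632] case [[-0.11478855 -0.00137864  0.08283014]]
0.4 [[445.54385737 250.60869157]
 [208.82399607 262.29215646]]
0.45 [[445.12690108 248.65094196]
 [207.13767052 260.39457064]]
0.5 [[444.7240113  247.09841885]
 [205.44150981 258.90436498]]
```

View pics/s4.png

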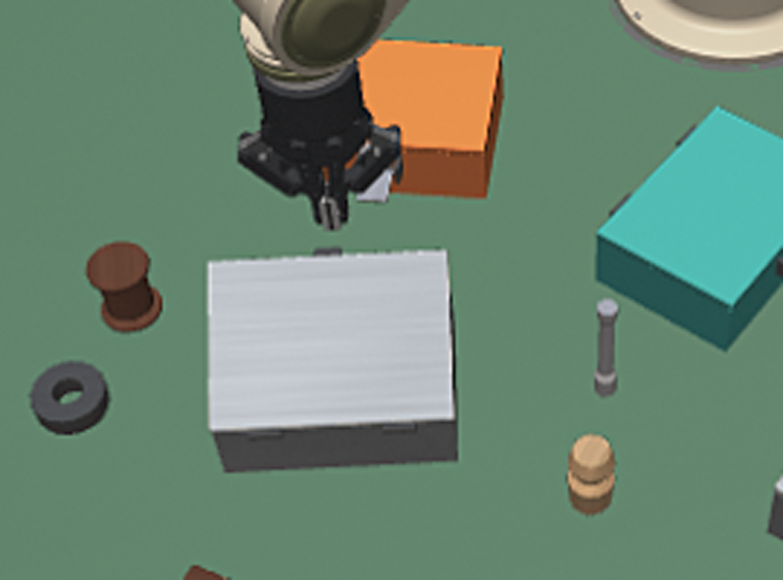

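The lid stands at about 0.4–0.45 with its front edge at crop (209,262)–(445,250), clear of the finger, and the case hasn't moved. Next I work out the arc for the push.

```bash
python3 - <<'E'
from h import *
p0=observe()['tcp_pos']
A=np.r_[.38,np.linspace(.45,1.85,25)]
for i,a in enumerate(A):
    z=.055+.131*np.sin(a)-np.interp(a,[.4,1.57],[.030,.020])
    if a<np.pi/2: x=.065-.138*np.cos(a)
    else: x=.065-(z-.055)/np.tan(a)
    w=W([x-.011,0,z])[0]; print(i,round(a,2),'case',np.round([x-.011,z],3),'shift',np.round(w-p0,3), 'r',np.hypot(*w[:2]).round(3))
E
```

```text
0 0.38 case [-0.074  0.074] shift [ 0.038  0.014 -0.011] r 0.549
1 0.45 case [-0.07   0.082] shift [ 0.041  0.015 -0.002] r 0.552
2 0.51 case [-0.067  0.09 ] shift [0.045 0.016 0.005] r 0.554
3 0.57 case [-0.062  0.097] shift [0.049 0.018 0.012] r 0.558
4 0.62 case [-0.058  0.104] shift [0.053 0.019 0.019] r 0.561
5 0.68 case [-0.053  0.11 ] shift [0.058 0.021 0.025] r 0.565
6 0.74 case [-0.048  0.116] shift [0.063 0.022 0.032] r 0.569
7 0.8 case [-0.042  0.122] shift [0.068 0.024 0.038] r 0.573
8 0.86 case [-0.036  0.128] shift [0.074 0.026 0.043] r 0.577
9 0.92 case [-0.03   0.133] shift [0.08  0.027 0.049] r 0.582
10 0.98 case [-0.023  0.138] shift [0.086 0.029 0.054] r 0.587
11 1.03 case [-0.017  0.143] shift [0.092 0.031 0.058] r 0.593
12 1.09 case [-0.01   0.147] shift [0.099 0.034 0.062] r 0.598
13 1.15 case [-0.002  0.151] shift [0.106 0.036 0.066] r 0.604
14 1.21 case [0.005 0.154] shift [0.113 0.038 0.07 ] r 0.61
15 1.27 case [0.013 0.157] shift [0.12  0.04  0.073] r 0.616
16 1.33 case [0.02 0.16] shift [0.128 0.043 0.075] r 0.622
17 1.38 case [0.028 0.162] shift [0.135 0.045 0.077] r 0.629
18 1.44 case [0.036 0.164] shift [0.143 0.047 0.079] r 0.635
19 1.5 case [0.044 0.165] shift [0.15 0.05 0.08] r 0.642
20 1.56 case [0.052 0.166] shift [0.158 0.052 0.081] r 0.648
21 1.62 case [0.059 0.166] shift [0.165 0.054 0.081] r 0.654
22 1.68 case [0.066 0.165] shift [0.171 0.056 0.081] r 0.659
23 1.73 case [0.072 0.164] shift [0.177 0.058 0.08 ] r 0.664
24 1.79 case [0.078 0.163] shift [0.183 0.06  0.078] r 0.67
25 1.85 case [0.084 0.161] shift [0.189 0.062 0.076] r 0.675
```

Request:
drive_tool(
  slide=[
    [0.012,0.005,-0.003],
    [0.024,0.009,-0.003],
    [0.032,0.012,-0.003],
    [0.037,0.014,-0.003],
    [0.041,0.015,-0.002],
  ],
  spin=[0,0,0,0,0],
  hand=[-1,-1,-1,-1,-1],
)

```text
time_s: 6.02
tcp_pos: [0.5018, -0.2269, 0.0824]
ee_rot: [-180.0, -0.1, -162.5]
ft_force: [-17.1, -3.3, 7.5]
finger_gap: 0.003
```

Request:
drive_tool(
  slide=[
    [0.004,0.001,0.007],
    [0.008,0.003,0.014],
    [0.012,0.004,0.021],
    [0.017,0.006,0.027],
    [0.022,0.007,0.034],
  ],
  spin=[0,0,0,0,0],
  hand=[-1,-1,-1,-1,-1],
)

```text
time_s: 6.65
tcp_pos: [0.5231, -0.2202, 0.1169]
ee_rot: [-180.0, -0.3, -162.5]
ft_force: [-3.5, 0.4, 2.3]
finger_gap: 0.003
```

```bash
python3 - <<'E'
from h import *
shot('s5'); s=get_calibration('scene')
for a in(.5,.6,.7,.8): print(a,(proj(s,W([lid(a,.09),lid(a,-.09)]))-[120,130])*2.9)
E
```

```text
6.65 [ 0.52308107 -0.22018332  0.11694772] [-3.5348917   0.39408142  2.32572531] case [[-0.04906836  0.00015037  0.11694772]]
0.5 [[444.7240113  247.09841885]
 [205.44150981 258.90436498]]
0.6 [[443.965152   245.24988597]
 [202.03530538 257.18642818]]
0.7 [[443.27676905 245.13720762]
 [198.63821975 257.21135361]]
0.8 [[442.66833806 246.82050803]
 [195.28553453 259.03798436]]
```

View pics/s5.png

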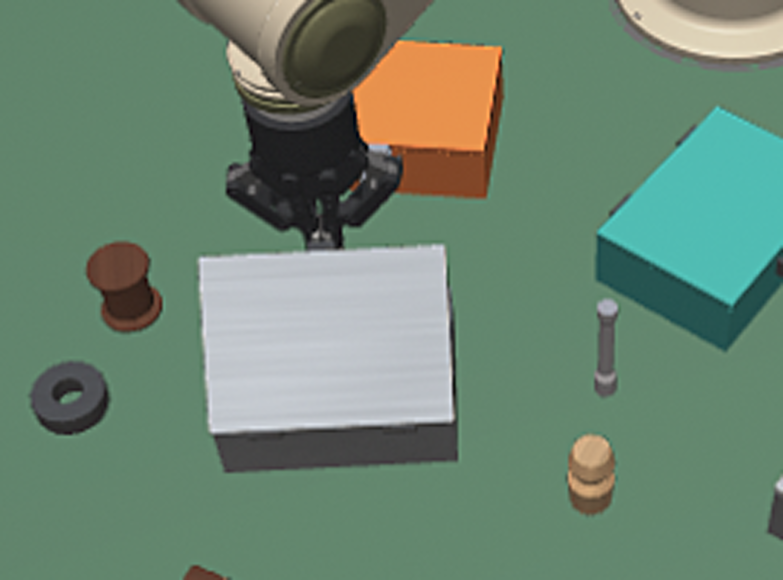

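It briefly read 17 N at first contact and has settled at 4 N. The lid is at about 0.67 and the case's rear bottom corners are unchanged at crop (227,471) and (458,459). Continuing along the arc.

Request:
drive_tool(
  slide=[
    [0.005,0.002,0.006],
    [0.011,0.004,0.012],
    [0.017,0.005,0.017],
    [0.023,0.007,0.022],
    [0.03,0.009,0.026],
  ],
  spin=[0,0,0,0,0],
  hand=[-1,-1,-1,-1,-1],
)

```text
time_s: 7.32
tcp_pos: [0.5546, -0.211, 0.1441]
ee_rot: [-179.9, -0.2, -162.5]
ft_force: [-0.9, -0.0, 0.5]
finger_gap: -0.002
```

Request:
drive_tool(
  slide=[
    [0.006,0.002,0.004],
    [0.013,0.005,0.008],
    [0.02,0.007,0.011],
    [0.028,0.009,0.014],
    [0.035,0.012,0.016],
  ],
  spin=[0,0,0,0,0],
  hand=[-1,-1,-1,-1,-1],
)

```text
time_s: 7.95
tcp_pos: [0.5902, -0.1989, 0.1603]
ee_rot: [-179.9, -0.1, -162.5]
ft_force: [-0.4, 0.7, -0.3]
finger_gap: 0.001
```

```bash
python3 - <<'E'
from h import *
shot('s6'); s=get_calibration('scene')
for a in(1.1,1.2,1.3,1.4,1.5): print(a,(proj(s,W([lid(a,.09),lid(a,-.09)]))-[120,130])*2.9)
E
```

```text
7.95 [ 0.59020418 -0.1988627   0.16027708] [-0.4359464   0.67507832 -0.28615616] case [[0.02135936 0.00028248 0.16027708]]
1.1 [[441.41384407 262.97723806]
 [185.8775437  275.64371667]]
1.2 [[441.21364013 272.0649388 ]
 [183.09318852 284.8815508 ]]
1.3 [[441.1340799  282.93893646]
 [180.5533651  295.90268385]]
1.4 [[441.18028903 295.51695014]
 [178.29825206 308.62279136]]
1.5 [[441.3557609  309.68584872]
 [176.36590131 322.92669094]]
```

View pics/s6.png

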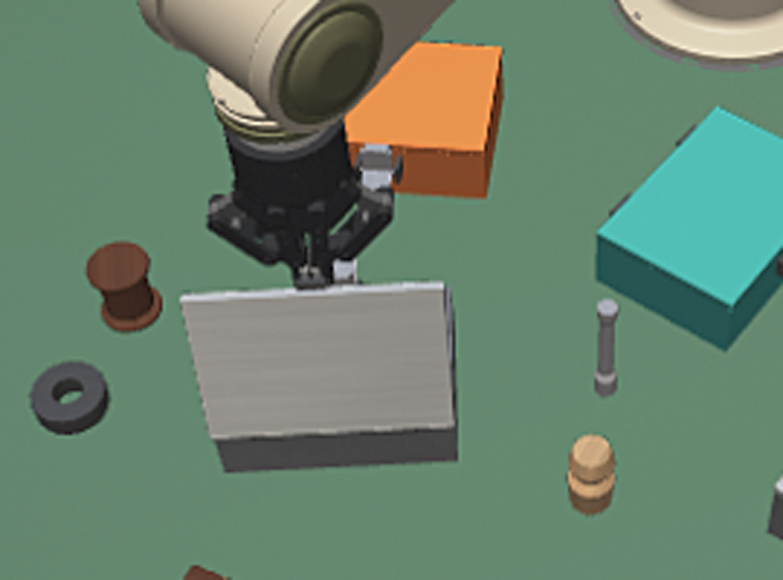

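The lid is at about 1.3, tracking the model, and the case hasn't moved. Pushing past upright.

Request:
drive_tool(
  slide=[
    [0.007,0.002,0.002],
    [0.014,0.004,0.004],
    [0.022,0.007,0.005],
    [0.03,0.009,0.006],
    [0.037,0.011,0.006],
  ],
  spin=[0,0,0,0,0],
  hand=[-1,-1,-1,-1,-1],
)

```text
time_s: 8.62
tcp_pos: [0.6284, -0.1873, 0.1664]
ee_rot: [-179.9, -0.1, -162.4]
ft_force: [-0.3, 0.1, -0.4]
finger_gap: -0.001
```

Request:
drive_tool(
  slide=[
    [0.006,0.002,0],
    [0.012,0.004,-0.001],
    [0.018,0.006,-0.002],
    [0.021,0.007,-0.003],
    [0.021,0.007,-0.003],
  ],
  spin=[0,0,0,0,0],
  hand=[-1,-1,-1,-1,-1],
)

```text
time_s: 9.25
tcp_pos: [0.6494, -0.1802, 0.1632]
ee_rot: [-179.9, -0.1, -162.4]
ft_force: [-0.6, 0.0, 0.4]
finger_gap: 0.001
```

```bash
python3 - <<'E'
from h import *
shot('s7'); s=get_calibration('scene')
for a in(1.6,1.7,1.8,1.9): print(a,(proj(s,W([lid(a,.09),lid(a,-.09)]))-[120,130])*2.9)
E
```

```text
9.25 [ 0.64942725 -0.18020927  0.16319534] [-0.58729043  0.04709804  0.38417216] case [[0.08345058 0.00024849 0.16319534]]
1.6 [[441.66210023 325.30145425]
 [174.7911038  338.66819779]]
1.7 [[442.09880222 342.18942449]
 [173.60423168 355.67106261]]
1.8 [[442.66308518 360.1473163 ]
 [172.83011934 373.73109039]]
1.9 [[443.34979375 378.94785963]
 [172.48705192 392.61946702]]
```

View pics/s7.png

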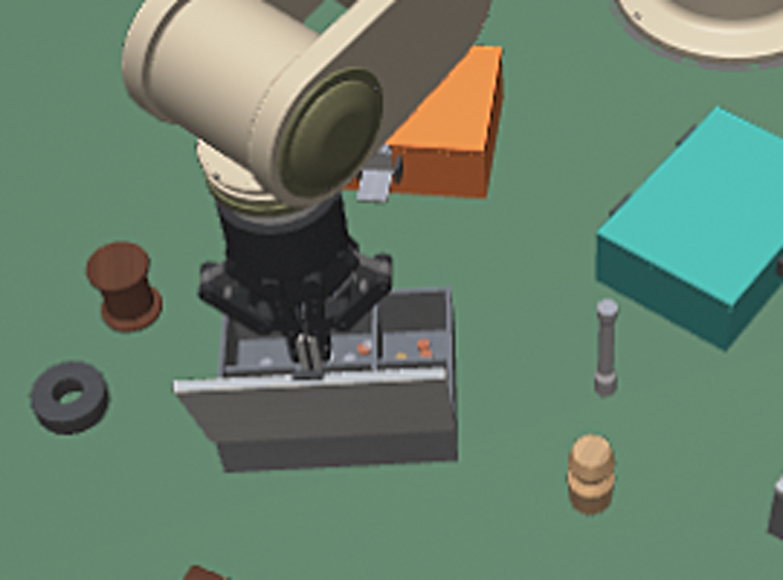

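The lid is near 1.85–1.9, top edge at crop (176,385)–(444,372). Retracting straight back and up lets it settle on its stop.

Request:
drive_tool(
  slide=[
    [-0.01,-0.003,0],
    [-0.03,-0.009,0.01],
    [-0.06,-0.018,0.03],
    [-0.095,-0.03,0.06],
    [-0.13,-0.041,0.08],
  ],
  spin=[0,0,0,0,0],
  hand=[-1,-1,-1,-1,-1],
)

```text
time_s: 9.93
tcp_pos: [0.5177, -0.2218, 0.2448]
ee_rot: [-179.8, -0.1, -162.5]
ft_force: [-0.5, -0.4, 0.4]
finger_gap: 0.001
```

Request:
drive_tool(
  slide=[
    [-0.03,-0.009,0],
    [-0.06,-0.018,0],
    [-0.09,-0.027,0],
    [-0.12,-0.036,0],
    [-0.12,-0.036,0],
  ],
  spin=[0,0,0,0,0],
  hand=[-1,-1,-1,-1,-1],
)

```text
time_s: 10.55
tcp_pos: [0.396, -0.2582, 0.2451]
ee_rot: [-179.8, -0.1, -162.6]
ft_force: [0.6, -0.1, -0.4]
finger_gap: -0.001
```

```bash
python3 - <<'E'
from h import *
shot('s8')
cv2.imwrite('pics/s8f.png',capture('scene')[:,:,::-1]);cv2.imwrite('pics/t8f.png',capture('top')[:,:,::-1])
E
```

```text
10.55 [ 0.395965   -0.25817132  0.24514862] [ 0.59736454 -0.09466254 -0.40798314] case [[-0.18172383  0.00217793  0.24514862]]
```

View pics/s8.png

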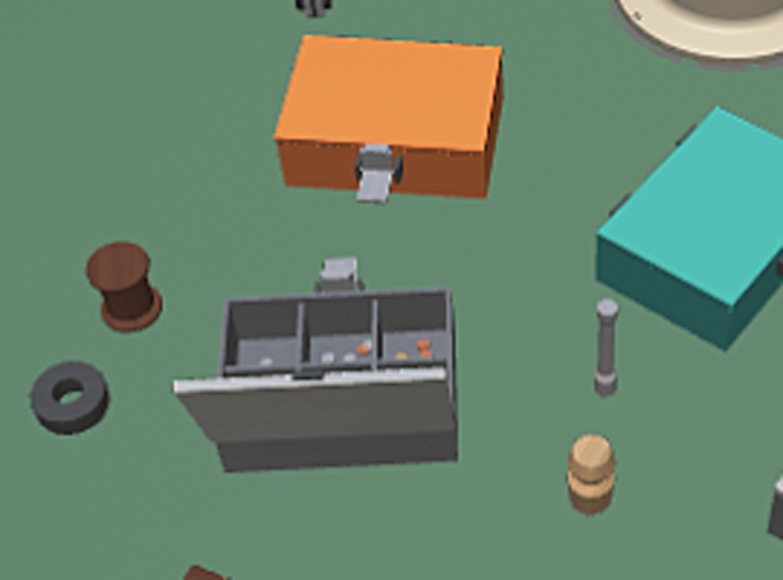

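View pics/s8f.png

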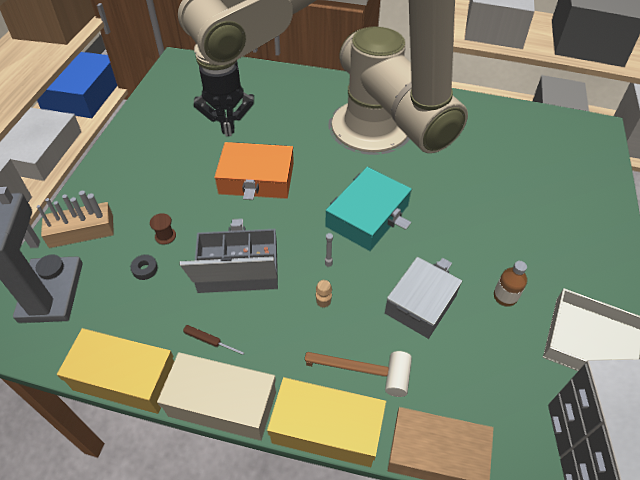

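View pics/t8f.png

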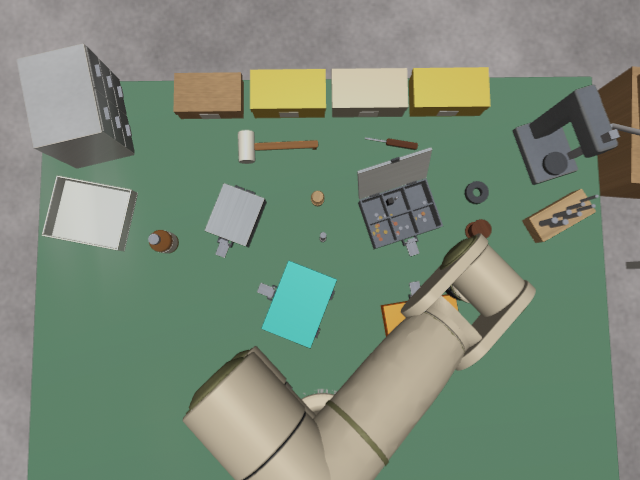

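The lid is open and everything else is where it was. I'll check the lid angle and case drift numerically in an enlarged crop.

```bash
python3 - <<'E'
from h import *
a=cv2.imread('pics/s8f.png');b=cv2.imread('pics/scene0.png')
f=lambda i:cv2.resize(i[225:300,172:287],None,fx=6,fy=6,interpolation=cv2.INTER_CUBIC)
cv2.imwrite('pics/cmp.png',f(a))
s=get_calibration('scene');o=np.array([172,225])
for A in(1.8,1.85,1.9):print(A,*(((proj(s,W([lid(A,.09,.131,h),lid(A,-.09,.131,h)]))-o+.5)*6).round().tolist() for h in(0,.008)))
print('base rear',((proj(s,W([[.065,.09,0],[.065,-.09,0]]))-o+.5)*6).round())
d=np.abs(a.astype(int)-b).max(2)>40
d[:150]=0;n,_,st,_=cv2.connectedComponentsWithStats(d.astype(np.uint8));print([x.tolist() for x in st[1:] if x[4]>4])
E
```

```text
1.8 [[606.0, 156.0], [50.0, 184.0]] [[607.0, 178.0], [49.0, 206.0]]
1.85 [[607.0, 174.0], [49.0, 202.0]] [[608.0, 197.0], [48.0, 226.0]]
1.9 [[607.0, 193.0], [48.0, 222.0]] [[608.0, 217.0], [48.0, 245.0]]
base rear [[637. 388.]
 [154. 413.]]
[[422, 150, 17, 3, 32], [180, 226, 97, 55, 3772]]
```

View pics/cmp.png

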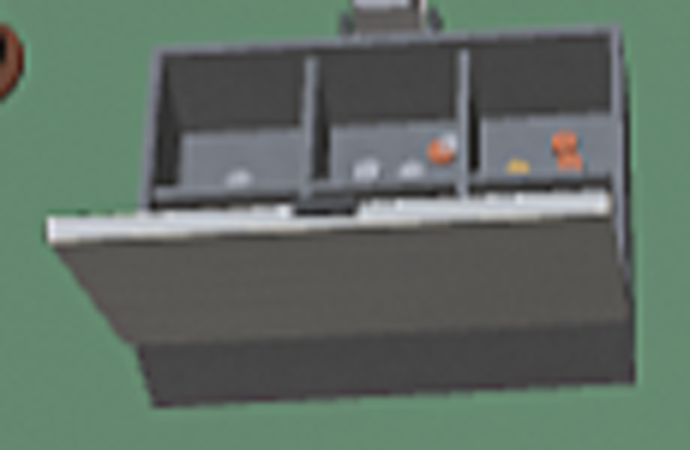

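The lid edge at crop (48,217)–(608,193) fits 1.9 rad, and the rear base corner (155,407) is where it was before the push. The image differences are limited to the lid region and a patch at (422,150), where the arm now covers the background. Handing in.

```bash
python3 -c "
from workcell import *
print(hand_in())"
```

```text
the job is handed in; nothing more can be done
None
```

The wide rivet case is open. I pressed its release tab with the shut fingertips (about 4 N), the lid sprang up, and I pushed it back along its arc until it rested on its stop. I then retracted clear and handed in at about 11 s.

- **Lid:** the last pictures put it at about 1.9 rad, fully open and leaning on its stop.
- **Case and bench:** the case's rear base corners matched the first picture within about a pixel. The narrow case stayed shut, and a picture comparison showed nothing else on the bench moved.
- **Contact force:** the wrist read about 19 N for a moment when the finger first met the lid, well under the limit. It then settled to 4 N and below.
- **Small disagreement:** the base corners projected from my pose fit sit about 1 px off the picture. They were off by the same amount before the push, so this is fit or calibration error rather than movement.

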